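# Find the basket that the unmarked tamper fits

## Robot

A 7-joint arm with a two-finger parallel gripper is mounted at the origin on the work surface. World frame = base frame: x ahead of the robot, y to its left, z up, the work surface at z = 0. Lengths are in m, angles in rad, forces in N, time in s.
With the tool pointing down it reaches from about 0.4 to 0.85 m from the base axis. Payload 4.5 kg.
Tool frame: the origin (TCP) lies at the very end of the fingers, on their centre line; the grasp point (between the pads) lies 19 mm behind it; y points along the fingers, x is the direction in which the jaws open and shut, and the axes are right-handed (so a half turn about y gives the same grasp; the last joint's range is limited). The gripper opens to 88 mm and grips with 3 to 60 N. Pads are 18 mm wide; open, the fingers measure 123 mm over their backs; the gripper's body (75 mm by 187 mm) begins 45 mm behind the grasp point.
Start: joints at [-1.312, 0.689, -0.195, 1.565, 0.157, 0.902, -0.215], TCP at [0.139, 0.609, 0.206] pointing down, gripper open.
Joint ranges: [-3.01, 3.01], [-0.46, 2.08], [-1.47, 1.51], [0.13, 2.56], [-1, 4.14], [0.04, 2.09], [-2.66, 2.66]. Speed limits (rad/s): [2.57, 2.57, 3.14, 3.14, 3.14, 3.14, 3.14].

## Interface

Orientations are given as a unit quaternion [x, y, z, w].
In Python, from plant import r gives the robot as it stands.
- The arm moves only by the shell command python3 -m inch 'ROWS' [OPENING] [FORCE]. ROWS is JSON, a list of rows, each a list of 6 numbers: the shift along the tool's x, y, z in mm, then the turn, a rotation vector about the tool's x, y, z in rad. In form: [[x, y, z, ax, ay, az], ...]. A call has 1 to 12 rows; each row shifts and turns the commanded pose from where the row before left it, along the tool's axes as they then stand; what a row does not reach is not made up. A row lasts 1/12 s, in which the tool goes at most 41.7 mm and 7.16 degrees, less where a joint would pass 70% of its speed; a pose out of reach is approached as far as the arm can. A call is refused whole if a number of a shift passes 41.7 or a number of a turn 0.125, either way. A call with a gripper value outside its range is refused whole. OPENING is the finger opening in mm, from 0 to 88.1, set as the call begins (- or left out, the last holds). The fingers move at their own pace and stop on an object; FORCE is the grip in N (left out, the last holds). Time passes only in rows, so rows that do not move let the fingers close. It gives the time, the measured TCP pose, the force and the opening at its end, in the units of the state.
- r.get_state(): the state, without advancing time (a new reading comes with each control period).
- r.snapshot(name): name is "side" or "top" or "wrist"; returns a dict with "img" (420x560x3 uint8, red, green, blue), "range_z" (420x560 float32, m along the optical axis (not along the pixel's ray), 0 where there is no reading), "mtx" (3x3 intrinsics, pixels), "camera_from_world" (4x4, takes a point from world to camera coordinates); the wrist camera has in their place "tool_from_camera" (4x4, takes a point from camera to tool coordinates, whose origin is the TCP and whose axes are the tool frame's). Camera axes: x right, y down, z forward; pixel columns grow to the right and rows downward; lengths in m; the calibration is good to about 2 mm. The wrist camera is an equidistant fisheye: a pixel r from the principal point sees the ray r / f radians off the axis. A picture is of the moment at which its call begins: read the wrist's pose just before it.
- r.finish_job(): hands the job in, once; it reports no verdict.
The state is a dict: "clock": time; "q": joint angles; "qd": joint speeds; "joint_torque": joint torques, N m; "tool_pos": TCP position; "eef_rot": TCP orientation; "contact_force": force on the tool from outside, world axes, zero at the start; "moment": the same for the moment, N m; "opening": opening from 0.0 (shut) to 1.0 (fully open).
Only numpy, scipy, OpenCV 4.12 (cv2) and the standard library are available. Lean on these libraries where they do the work, as an engineer would, in place of code of your own. Each camera call takes 0.05 s, during which the arm holds its last target.

## Task

Find out which filter basket the tamper on the round rubber mat belongs to: pick it up by its handle and try it in the baskets of the wooden stand one after another, starting with the smallest and skipping none, resting it gently on each rim without forcing it, until it goes in. Let it gently right down until it stands flat on the floor of that basket, let go and leave it there; it must not go into a basket too big for it, and the two tampers in the tray and everything else on the bar stay where they are.

Things in the scene. Friction and masses are not known exactly. Their poses are not given: they have to be found in the camera images.
- stand: Wooden block 100 x 304 x 46 mm, fixed, with 4 steel filter baskets sunk in a row along its y, 70 mm apart, at y -105 (smallest), -35, +35, +105 mm (largest). Bores 46, 50, 54, 58 mm: each 1 mm wider than the 45, 49, 53 or 57 mm foot it suits; 24 mm deep, straight walls, sharp mouth, flat floor. Rims level, 46 mm above the bar. Origin: centre of the underside.
- basket1 (a point): Centre of the mouth of the smallest (first) basket, 46 mm bore for a 45 mm tamper, level with the top of its rim; z up; its floor is 24 mm below.
- basket2 (a point): Centre of the mouth of the second basket, 50 mm bore for a 49 mm tamper, level with the top of its rim; z up; its floor is 24 mm below.
- basket3 (a point): Centre of the mouth of the third basket, 54 mm bore for a 53 mm tamper, level with the top of its rim; z up; its floor is 24 mm below.
- basket4 (a point): Centre of the mouth of the largest (fourth) basket, 58 mm bore for a 57 mm tamper, level with the top of its rim; z up; its floor is 24 mm below.
- tamper_a: One of 3 look-alike tampers, 0.35 kg, upright, one on the mat and two in the tray. Steel foot: disc 11 mm thick, 49, 53 or 57 mm across (one of each; which is not told), lower edge broken 0.5 mm. Neck 22 mm across, 11 to 40 mm above the underside; dark wooden handle, a cylinder 32 mm across from 40 to 75 mm (top). Origin: centre of the underside, z up.
- tamper_b: One of 3 look-alike tampers, 0.35 kg, upright, one on the mat and two in the tray. Steel foot: disc 11 mm thick, 49, 53 or 57 mm across (one of each; which is not told), lower edge broken 0.5 mm. Neck 22 mm across, 11 to 40 mm above the underside; dark wooden handle, a cylinder 32 mm across from 40 to 75 mm (top). Origin: centre of the underside, z up.
- tamper_c: One of 3 look-alike tampers, 0.35 kg, upright, one on the mat and two in the tray. Steel foot: disc 11 mm thick, 49, 53 or 57 mm across (one of each; which is not told), lower edge broken 0.5 mm. Neck 22 mm across, 11 to 40 mm above the underside; dark wooden handle, a cylinder 32 mm across from 40 to 75 mm (top). Origin: centre of the underside, z up.
- mat: Round black rubber tamping mat, 110 mm across, 5 mm thick, fixed. Origin at the centre of the underside. The tamper to be sized stands on it.
- tray: Low steel tray, 200 x 100 mm, floor 5 mm thick, rim 12 mm high, fixed; the other two tampers stand in it. Origin at the centre of the underside.
- pitcher: Steel milk pitcher, 84 mm across, 100 mm high, handle at +y. A bystander. Origin at the centre of the underside.
- cup: White coffee cup, 72 mm across, 58 mm high, handle at +y. A bystander. Origin at the centre of the underside.
- jar: Amber glass jar with wooden lid, 84 mm across, 130 mm high. A bystander. Origin at the centre of the underside.
- brush: Small counter brush lying flat, 170 mm long. A bystander.
- knockbox: Black open knock box, 150 x 170 mm, 100 mm high, with a rubber bar across, fixed. Origin at the centre of the underside.
There are look-alikes about, which are no part of the job. Of the things shaped like the tray, the steel one is meant.

How it is judged:
By the outcome, as a careful person would: the job done as asked, in the order asked, and still so for the second after the job is handed in, with the robot touching nothing.
It also fails if it takes over 72 s, if anything falls off the work surface, if the arm or the gripper's body presses on something with over 40 N, if the wrist force passes 120 N, or if a joint passes its speed limit or range.

## Working session

There is one attempt and no reset: what is moved stays moved. The work goes in short steps, Python scripts to look and compute and a shell command to move; the robot and the scene stay as the last step left them, time stands still between calls to the robot, and variables do not carry over. Pictures are saved under pics/ and viewed, and the job is handed in when it is done.

```bash
ls; mkdir -p pics
python3 - <<'E'
from plant import r
import cv2,numpy as np
print(r.get_state())
for n in ("top","side"):
    s=r.snapshot(n); cv2.imwrite(f"pics/{n}0.png",s["img"][:,:,::-1]); np.savez(f"{n}0.npz",**s)
    print(s["mtx"],s["camera_from_world"])
E
```

```text
pics
{'clock': 0.0, 'q': array([-1.31221643,  0.69000489, -0.19450146,  1.5663501 ,  0.15731917,
        0.90250899, -0.21507993]), 'qd': array([ 2.21032654e-04, -1.06828307e-03,  1.10282587e-03, -3.12399406e-04,
       -2.34165636e-04, -2.21717262e-04, -5.98594964e-05]), 'joint_torque': array([ 1.81210989e-04, -5.27561867e+01, -1.26661599e+00, -1.53421569e+01,
       -5.25740872e-02,  6.52274684e-03,  1.71799438e-04]), 'tool_pos': array([0.13921649, 0.60857537, 0.20479512]), 'eef_rot': array([ 0.55335459,  0.44031583, -0.4412806 , -0.55244194]), 'contact_force': array([-0.07422563, -0.15272601, -1.244733  ]), 'moment': array([ 0.00102852, -0.03906697, -0.00552325]), 'opening': 0.9995411843856625}
[[446.60046556   0.         275.79980646]
 [  0.         446.60046556 205.31053237]
 [  0.           0.           1.        ]] [[-1.22616146e-03 -9.99950793e-01  9.84415342e-03 -8.58644995e-02]
 [-9.97761929e-01  5.65224130e-04 -6.68641451e-02  5.82471847e-01]
 [ 6.68552908e-02 -9.90410774e-03 -9.97713525e-01  1.30273859e+00]
 [ 0.00000000e+00  0.00000000e+00  0.00000000e+00  1.00000000e+00]]
[[397.59087257   0.         276.1483216 ]
 [  0.         397.59087257 208.7486259 ]
 [  0.           0.           1.        ]] [[ 0.91703158 -0.39838607  0.01848288 -0.53843487]
 [-0.27448683 -0.66409643 -0.69543721  0.15912715]
 [ 0.28932691  0.63266457 -0.71834913  1.08239896]
 [ 0.          0.          0.          1.        ]]
```

View pics/top0.png

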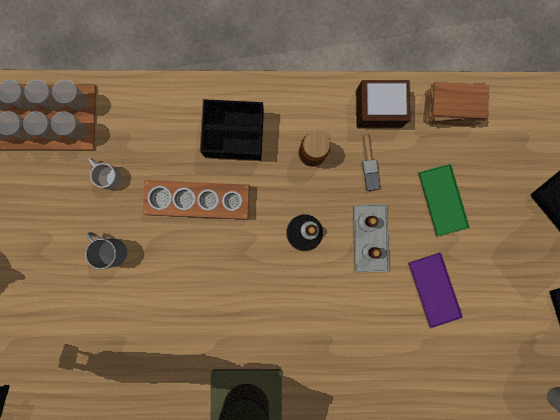

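View pics/side0.png

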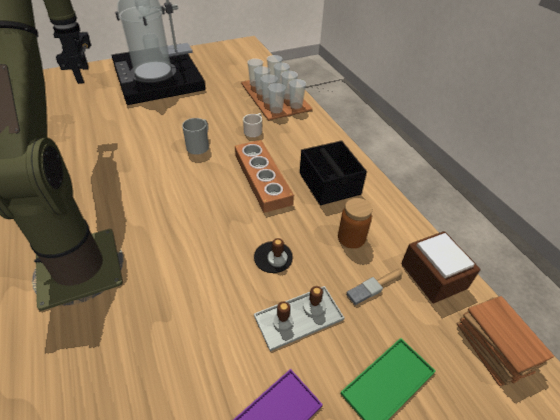

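```bash
cat > h.py <<'E'
import numpy as np,cv2
from scipy.spatial.transform import Rotation as R
def ray(s,uv):
    K=s["mtx"];T=s["camera_from_world"];Ri=T[:3,:3].T
    c=-Ri@T[:3,3]; d=Ri@np.linalg.inv(K)@np.array([uv[0],uv[1],1.0]); return c,d
def onz(s,uv,z):
    c,d=ray(s,uv); return c+d*(z-c[2])/d[2]
def proj(s,p):
    q=s["mtx"]@(s["camera_from_world"]@np.append(p,1))[:3]; return q[:2]/q[2]
def cloud(s):
    z=s["range_z"];v,u=np.indices(z.shape);K=s["mtx"];T=s["camera_from_world"]
    p=np.stack([(u-K[0,2])/K[0,0]*z,(v-K[1,2])/K[1,1]*z,z],-1)
    return (p-T[:3,3])@T[:3,:3]
E
python3 - <<'E'
import numpy as np,cv2
from h import *
s=np.load("top0.npz");im=s["img"][:,:,::-1]
cv2.imwrite("pics/c1.png",np.vstack([cv2.resize(im[170:230,135:335],None,fx=4,fy=4,interpolation=cv2.INTER_CUBIC),cv2.resize(im[195:280,275:400],(800,544))[:350]]))
P=cloud(s)
print(np.median(P[300:340,100:200],axis=(0,1)))
for uv in [(160,199),(184,200),(208,200),(232,200),(200,188),(196,213),(312,230),(311,231),(295,245)]: print(uv,P[uv[1],uv[0]].round(4),onz(s,uv,0.046).round(4))
# stand corner outline by height
m=((P[...,2]>0.035)&(P[...,2]<0.06)).astype(np.uint8); m[:, :135]=0;m[:,260:]=0;m[:170]=0;m[230:]=0
c=max(cv2.findContours(m,0,2)[0],key=cv2.contourArea); rr=cv2.minAreaRect(c);print(rr); 
print(np.array([onz(s,p,0.046)[:2] for p in cv2.boxPoints(rr)]).round(4), onz(s,rr[0],.046))
E
```

```text
[0.24727642 0.28548215 0.00082074]
(160, 199) [0.6009 0.2547 0.025 ] [0.5992 0.2495 0.046 ]
(184, 200) [0.5982 0.185  0.0208] [0.5962 0.18   0.046 ]
(208, 200) [0.5978 0.1135 0.0252] [0.5962 0.1106 0.046 ]
(232, 200) [0.5977 0.0427 0.0264] [0.5962 0.041  0.046 ]
(200, 188) [0.631  0.1338 0.048 ] [0.6312 0.1341 0.046 ]
(196, 213) [0.5584 0.1447 0.047 ] [0.5585 0.1449 0.046 ]
(312, 230) [ 0.5085 -0.1876  0.0819] [ 0.509  -0.1908  0.046 ]
(311, 231) [ 0.5057 -0.1847  0.0823] [ 0.5061 -0.1879  0.046 ]
(295, 245) [ 0.4648 -0.1437  0.0023] [ 0.4658 -0.1414  0.046 ]
((195.18345642089844, 199.18865966796875), (105.35145568847656, 34.45817184448242), 2.436648368835449)
[[ 0.5552  0.3012]
 [ 0.6553  0.2988]
 [ 0.6422 -0.0069]
 [ 0.542  -0.0029]] [0.5985762  0.14769556 0.046     ]
```

View pics/c1.png

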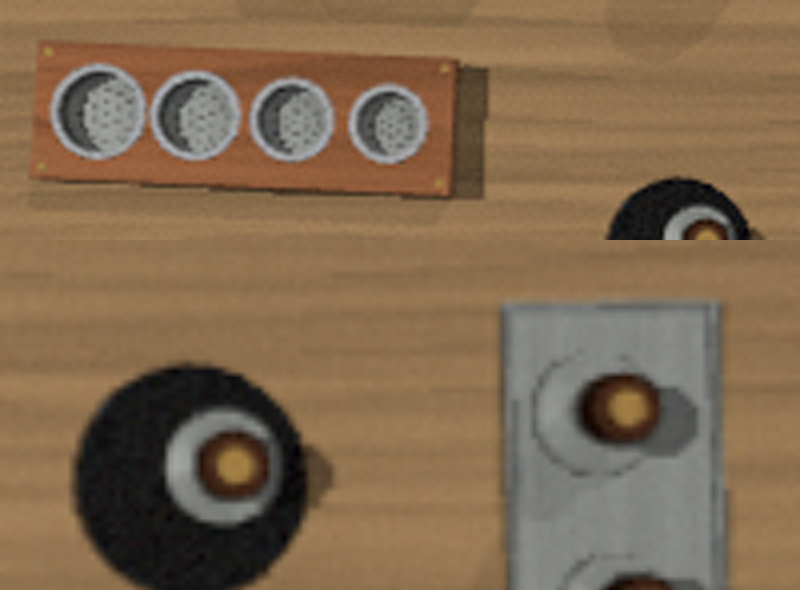

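Run:
```python
from h import *
from plant import r
st=r.get_state()
M=R.from_quat(st["eef_rot"]).as_matrix();print(M.round(3))
s=np.load("top0.npz")
print(onz(s,(311.7,230.6),.08),onz(s,(309.7,230.3),.016), onz(s,(305,232.5),.005))
s2=r.snapshot("wrist");print({k:v for k,v in s2.items() if k not in("img","range_z")});cv2.imwrite("pics/w0.png",s2["img"][:,:,::-1])
tgt=np.array([.45,.45,.205]);print(M.T@(tgt-st["tool_pos"]))
```

```text
[[ 0.223 -0.    -0.975]
 [ 0.975 -0.002  0.223]
 [-0.002 -1.    -0.   ]]
[ 0.50687788 -0.18688566  0.08      ] [ 0.50842759 -0.18673566  0.016     ] [ 0.50200671 -0.17359728  0.005     ]
{'mtx': array([[325.1922621 ,   0.        , 276.43220703],
       [  0.        , 325.1922621 , 211.39866701],
       [  0.        ,   0.        ,   1.        ]]), 'tool_from_camera': array([[ 9.99999562e-01, -8.02220254e-04, -4.81803710e-04,
        -1.36590590e-03],
       [ 2.35765427e-04, -2.82273299e-01,  9.59334003e-01,
        -1.79832248e-01],
       [-9.05597490e-04, -9.59333696e-01, -2.82272986e-01,
         7.14687364e-02],
       [ 0.00000000e+00,  0.00000000e+00,  0.00000000e+00,
         1.00000000e+00]])}
[-8.54174478e-02  7.88721378e-05 -3.38330312e-01]
```

View pics/w0.png

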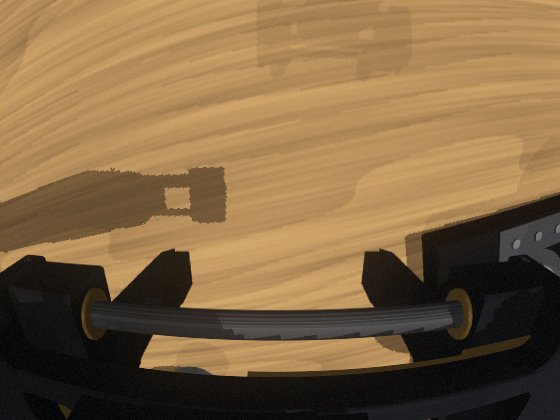

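```bash
python3 -m inch '[[-9,0,-37,0,0,0],[-9,0,-37,0,0,0],[-9,0,-37,0,0,0],[-9,0,-37,0,0,0],[-9,0,-37,0,0,0],[-9,0,-37,0,0,0],[-9,0,-37,0,0,0],[-9,0,-37,0,0,0],[-9,0,-37,0,0,0],[0,0,0,0,-0.09,0],[0,0,0,0,-0.09,0]]'
python3 - <<'E'
from h import *
from plant import r
st=r.get_state()
M=R.from_quat(st["eef_rot"]).as_matrix();print(M.round(3))
tgt=np.array([.53,.15,.205]);print(M.T@(tgt-st["tool_pos"]),st["q"].round(3))
E
```

```text
clock: 1.07
tool_pos: [0.4494, 0.4531, 0.205]
eef_rot: [0.512, 0.488, -0.488, -0.511]
contact_force: [-0.0, 0.5, 0.2]
opening: 0.998
[[ 0.047  0.001 -0.999]
 [ 0.999 -0.002  0.047]
 [-0.002 -1.    -0.001]]
[-0.29894786  0.00069739 -0.09479512] [-0.713  0.714 -0.278  1.52   0.227  0.94   0.462]
```

```bash
python3 -m inch '[[-37,0,-12,0,0,0],[-37,0,-12,0,0,0],[-37,0,-12,0,0,0],[-37,0,-12,0,0,0],[-37,0,-12,0,0,0],[-37,0,-12,0,0,0],[-37,0,-12,0,0,0],[-37,0,-11,0,0,0],[0,0,0,0,0,0],[0,0,0,0,0,0]]'
python3 - <<'E'
from h import *
from plant import r
import pickle
st=r.get_state(); s=r.snapshot("wrist")
print(st["tool_pos"]); cv2.imwrite("pics/w1.png",s["img"][:,:,::-1]); pickle.dump((st,s),open("w1.pkl","wb"))
E
```

```text
clock: 1.9
tool_pos: [0.5281, 0.1526, 0.2053]
eef_rot: [0.513, 0.487, -0.488, -0.512]
contact_force: [0.2, 1.0, 0.4]
opening: 1.003
[0.52813638 0.1526248  0.20527909]
```

View pics/w1.png

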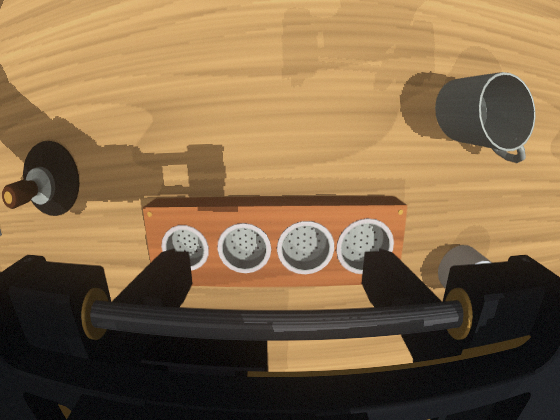

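```bash
cat >> h.py <<'E'
def wray(st,s,uv):
    """fisheye rays -> world origin, dirs"""
    uv=np.atleast_2d(uv).astype(float);K=s["mtx"]
    d=(uv-[K[0,2],K[1,2]])/K[0,0]; th=np.linalg.norm(d,axis=1,keepdims=True)
    v=np.hstack([np.where(th>0,d/np.maximum(th,1e-9),0)*np.sin(th),np.cos(th)])
    T=s["tool_from_camera"];M=R.from_quat(st["eef_rot"]).as_matrix()
    return M@T[:3,3]+st["tool_pos"], v@T[:3,:3].T@M.T
def wonz(st,s,uv,z):
    c,d=wray(st,s,uv); return c+d*((z-c[2])/d[:,2])[:,None]
def wproj(st,s,p):
    T=s["tool_from_camera"];M=R.from_quat(st["eef_rot"]).as_matrix()
    t=M.T@(np.array(p)-st["tool_pos"]); c=T[:3,:3].T@(t-T[:3,3])
    th=np.arctan2(np.hypot(c[0],c[1]),c[2]); n=c[:2]/max(np.hypot(c[0],c[1]),1e-9)
    return s["mtx"][:2,2]+s["mtx"][0,0]*th*n
def circ(xy):
    from scipy.optimize import least_squares
    A=np.c_[2*xy,np.ones(len(xy))];x=np.linalg.lstsq(A,(xy**2).sum(1),rcond=None)[0]
    p=[x[0],x[1],np.sqrt(x[2]+x[0]**2+x[1]**2)]
    f=lambda p:np.hypot(xy[:,0]-p[0],xy[:,1]-p[1])-p[2]
    q=least_squares(f,p,loss="soft_l1",f_scale=.0007); return q.x,np.std(q.fun),
E
python3 - <<'E'
from h import *
import pickle
st,s=pickle.load(open("w1.pkl","rb"))
im=s["img"]
cv2.imwrite("pics/w1c.png",cv2.resize(im[190:290,140:410,::-1],None,fx=2.9,fy=2.9,interpolation=cv2.INTER_CUBIC))
hsv=cv2.cvtColor(im,cv2.COLOR_RGB2HSV)
for uv in [(163,247),(185,240),(218,247),(244,240),(305,240),(278,247),(225,200),(150,215)]: print(uv,hsv[uv[1],uv[0]], im[uv[1],uv[0]])
# wood mask: saturated
wood=(hsv[...,1]>90).astype(np.uint8)
for u0 in (185,244,305,365):
    # steel blob (non-wood) 
    m=(hsv[...,1]<70)&(hsv[...,2]>60); m=m.astype(np.uint8); m[:195]=0;m[290:]=0
n,l,stt,c=cv2.connectedComponentsWithStats(m)
for i in range(1,n):
    if stt[i][4]>200: print(stt[i],c[i])
E
```

```text
(163, 247) [  5  14 216] [216 206 204]
(185, 240) [ 47  12 189] [184 189 180]
(218, 247) [  3  13 220] [220 210 209]
(244, 240) [ 45  11 191] [187 191 183]
(305, 240) [ 30  12 145] [145 145 138]
(278, 247) [  7  15 222] [222 212 209]
(225, 200) [ 12 147  80] [80 52 34]
(150, 215) [ 18 158 211] [211 160  80]
[ 337  218   57   56 1994] [362.2001003  242.51705115]
[ 277  221   57   53 2386] [305.25607712 247.17560771]
[ 218  223   53   50 2086] [243.84324065 247.7430489 ]
[ 161  225   48   45 1259] [186.72041303 243.65289913]
[438 245  54  43 871] [458.93570608 260.47072331]
```

View pics/w1c.png

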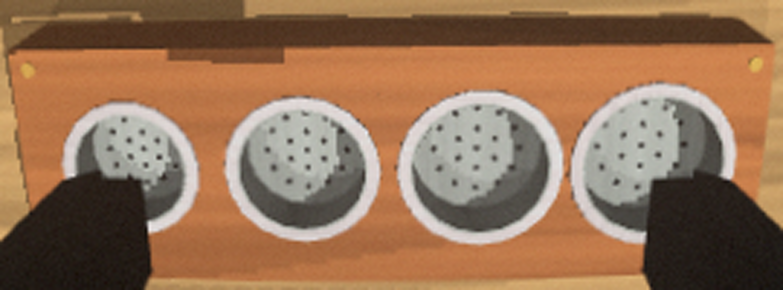

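```bash
cat >> h.py <<'E'
def rims(st,s,box,amin=800):
    im=s["img"];hsv=cv2.cvtColor(im,cv2.COLOR_RGB2HSV)
    b=cv2.resize(hsv,None,fx=4,fy=4,interpolation=cv2.INTER_CUBIC)
    m=((b[...,1]<75)&(b[...,2]>55)).astype(np.uint8)
    dark=cv2.dilate((b[...,2]<45).astype(np.uint8),np.ones((9,9)))
    x0,y0,x1,y1=[4*v for v in box]; k=np.zeros_like(m);k[y0:y1,x0:x1]=1;m*=k
    out=[]
    for c in cv2.findContours(m,cv2.RETR_EXTERNAL,cv2.CHAIN_APPROX_NONE)[0]:
        if cv2.contourArea(c)<16*amin: continue
        c=c[:,0]; c=c[dark[c[:,1],c[:,0]]==0]
        uv=(c+.5)/4-.5
        p=wonz(st,s,uv,.046)[:,:2]; x,sd=circ(p); out.append((x,sd,len(p)))
    return sorted(out,key=lambda o:o[0][1])
E
python3 - <<'E'
from h import *
import pickle
st,s=pickle.load(open("w1.pkl","rb"))
o=rims(st,s,(140,195,420,290))
for x,sd,n in o: print((x*1000).round(2),sd*1000,n)
X=np.array([a[0][:2] for a in o]);print(np.linalg.norm(np.diff(X,axis=0),axis=1),np.diff(X,axis=0))
# stand side from top depth cloud too
E
```

```text
[594.84  39.96  28.57] 0.17573667511633986 387
[597.87 109.81  30.56] 0.16213653752864005 587
[600.88 179.74  32.58] 0.1493093792262556 629
[603.79 249.59  34.55] 1.1111004383508507 499
[0.06990756 0.07000067 0.06990358] [[0.0030265  0.06984201]
 [0.00300871 0.06993598]
 [0.00291096 0.06984294]]
```

```bash
python3 -m inch '[[-38,0,8,0,0,0],[-38,0,8,0,0,0],[-38,0,8,0,0,0],[-38,0,8,0,0,0],[-38,0,8,0,0,0],[-38,0,8,0,0,0],[-38,0,8,0,0,0],[-38,0,8,0,0,0],[-38,0,8,0,0,0],[0,25,0,0,0,0],[0,0,0,0,0,0],[0,0,0,0,0,0]]'
python3 - <<'E'
from h import *
from plant import r
import pickle
st=r.get_state(); s=r.snapshot("wrist")
print(st["tool_pos"]); cv2.imwrite("pics/w2.png",s["img"][:,:,::-1]); pickle.dump((st,s),open("w2.pkl","wb"))
E
```

```text
clock: 2.95
tool_pos: [0.4404, -0.1801, 0.1802]
eef_rot: [-0.509, -0.49, 0.489, 0.511]
contact_force: [1.1, 1.1, 0.3]
opening: 1.001
[ 0.44040701 -0.18010134  0.18022854]
```

View pics/w2.png

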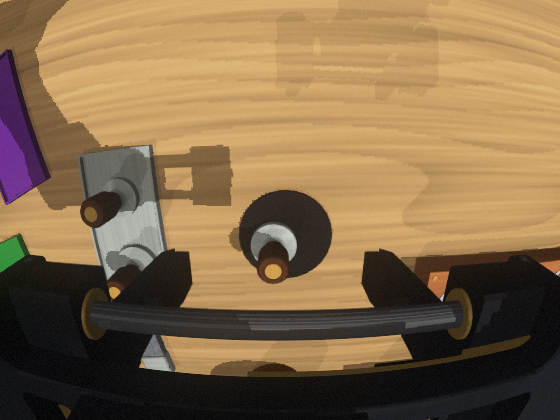

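Run:
```python
from h import *
import pickle
st,s=pickle.load(open("w2.pkl","rb"))
cv2.imwrite("pics/w2c.png",cv2.resize(s["img"][185:290,230:340,::-1],None,fx=5.6,fy=5.6,interpolation=cv2.INTER_NEAREST))
```

```text
(no output)
```

View pics/w2c.png

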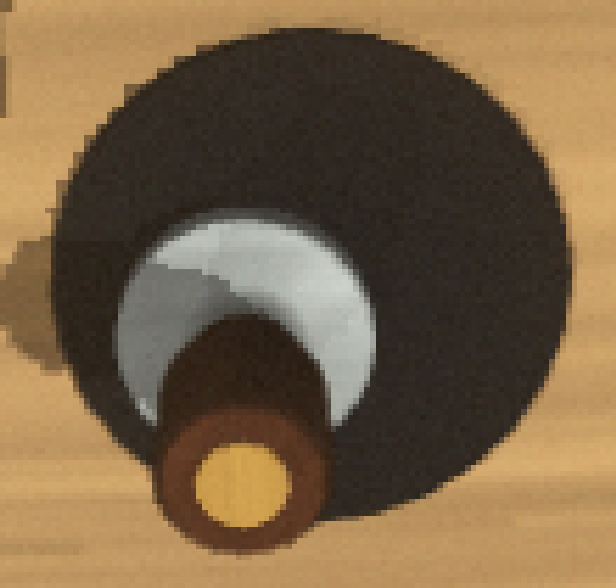

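```bash
cat > tam.py <<'E'
from h import *
def foot(st,s,box,z,vmax,vth=85):
    im=s["img"];hsv=cv2.cvtColor(im,cv2.COLOR_RGB2HSV);b=cv2.resize(hsv,None,fx=4,fy=4,interpolation=cv2.INTER_CUBIC)
    m=((b[...,1]<75)&(b[...,2]>vth)).astype(np.uint8);k=np.zeros_like(m);k[4*box[1]:4*box[3],4*box[0]:4*box[2]]=1;m*=k
    c=max(cv2.findContours(m,0,cv2.CHAIN_APPROX_NONE)[0],key=cv2.contourArea)
    h=cv2.convexHull(c,returnPoints=False)[:,0]
    # keep contour pts close to hull
    H=cv2.convexHull(c); keep=[p[0] for p in c if abs(cv2.pointPolygonTest(H,(float(p[0][0]),float(p[0][1])),True))<2.5]
    uv=(np.array(keep)+.5)/4-.5; uv=uv[uv[:,1]<vmax]
    return uv,circ(wonz(st,s,uv,z)[:,:2])
def yellow(st,s,box,z):
    im=s["img"];hsv=cv2.cvtColor(im,cv2.COLOR_RGB2HSV);b=cv2.resize(hsv,None,fx=4,fy=4,interpolation=cv2.INTER_CUBIC)
    m=((b[...,1]>100)&(b[...,2]>140)).astype(np.uint8);k=np.zeros_like(m);k[4*box[1]:4*box[3],4*box[0]:4*box[2]]=1;m*=k
    c=max(cv2.findContours(m,0,cv2.CHAIN_APPROX_NONE)[0],key=cv2.contourArea)[:,0]
    return circ(wonz(st,s,(c+.5)/4-.5,z)[:,:2])
E
python3 - <<'E'
from tam import *
import pickle
st,s=pickle.load(open("w2.pkl","rb"))
for vm in (250,256,260):
    for vth in (75,95): 
        uv,q=foot(st,s,(245,215,302,268),.016,vm,vth); print(vm,vth,len(uv),q[0]*1000,q[1]*1000)
print(yellow(st,s,(262,262,285,281),.08))
E
```

```text
250 75 316 [ 509.36453801 -187.94996938   26.59681414] 0.23663576646204101
250 95 297 [ 509.59471543 -187.89290645   26.26063936] 0.19401344010706797
256 75 364 [ 509.52997301 -187.93657879   26.71149409] 0.2485797940029129
256 95 345 [ 509.72059971 -187.87307441   26.3475973 ] 0.20530617147827018
260 75 398 [ 509.66315696 -187.95304236   26.79798604] 0.27961647795359634
260 95 382 [ 509.8337537  -187.89981007   26.42154624] 0.25153884500880164
(array([ 0.51045021, -0.18814127,  0.00803958]), np.float64(0.000121746375719084))
```

```bash
python3 -m inch '[[-2,0,-35,0,0,0],[-2,0,-34,0,0,0],[0,35,0,0,0,0],[0,35,0,0,0,0],[0,35,0,0,0,0],[0,31,0,0,0,0],[0,0,0,0,0,0],[0,0,0,0,0,0],[0,0,0,0,0,0]]'
python3 - <<'E'
from h import *
from plant import r
import pickle
st=r.get_state(); s=r.snapshot("wrist"); print(R.from_quat(st["eef_rot"]).as_matrix().round(4))
print(st["tool_pos"],st["contact_force"],st["moment"]); cv2.imwrite("pics/w3.png",s["img"][:,:,::-1]); pickle.dump((st,s),open("w3.pkl","wb"))
E
```

```text
clock: 3.75
tool_pos: [0.5111, -0.188, 0.0465]
eef_rot: [0.511, 0.49, -0.488, -0.51]
contact_force: [-0.8, -0.3, 0.2]
opening: 0.998
[[ 4.230e-02  3.100e-03 -9.991e-01]
 [ 9.991e-01  0.000e+00  4.230e-02]
 [ 2.000e-04 -1.000e+00 -3.100e-03]]
[ 0.51109633 -0.18803171  0.04651735] [-0.76065122 -0.32490753  0.20938991] [ 0.04549492 -0.00139355  0.01337767]
```

View pics/w3.png

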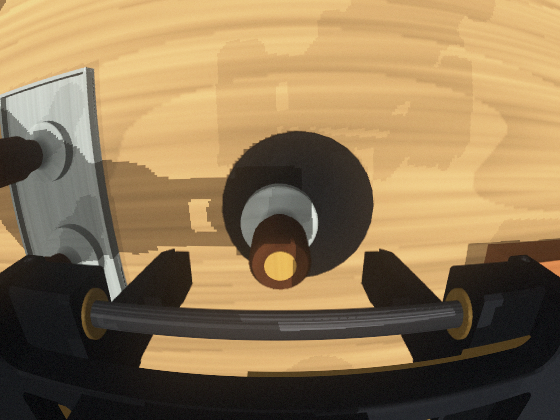

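Run:
```python
from tam import *
import pickle
st,s=pickle.load(open("w3.pkl","rb"))
for vth in (75,95): 
    uv,q=foot(st,s,(235,175,330,245),.016,236,vth); print(vth,len(uv),q[0]*1000,q[1]*1000)
print(yellow(st,s,(262,248,300,284),.08), st["tool_pos"])
```

```text
75 542 [ 509.67779585 -188.02684667   26.64785577] 0.3705711186825728
95 546 [ 510.37415984 -188.00306567   26.53544176] 0.18284328979524792
(array([ 0.51062894, -0.18823   ,  0.00808508]), np.float64(0.00020006549518252826)) [ 0.51109633 -0.18803171  0.04651735]
```

```bash
python3 -m inch '[[0,3,0,0,0,0],[0,0,0,0,0,0],[0,0,0,0,0,0]]'; python3 -m inch '[[0,0,0,0,0,0],[0,0,0,0,0,0],[0,0,0,0,0,0],[0,0,0,0,0,0],[0,0,0,0,0,0],[0,0,0,0,0,0],[0,0,0,0,0,0],[0,0,0,0,0,0],[0,0,0,0,0,0]]' 24 30; python3 -m inch '[[0,0,0,0,0,0],[0,0,0,0,0,0],[0,0,0,0,0,0],[0,0,0,0,0,0]]'
```

```text
clock: 4.05
tool_pos: [0.5097, -0.1896, 0.0427]
eef_rot: [0.512, 0.489, -0.488, -0.511]
contact_force: [-0.2, -0.7, -0.4]
opening: 0.997
clock: 4.8
tool_pos: [0.5093, -0.1886, 0.0416]
eef_rot: [-0.511, -0.489, 0.488, 0.511]
contact_force: [0.2, 1.9, 1.5]
opening: 0.346
clock: 5.13
tool_pos: [0.5092, -0.1887, 0.0417]
eef_rot: [-0.511, -0.489, 0.489, 0.511]
contact_force: [0.1, 2.6, 2.9]
opening: 0.342
```

```bash
python3 -m inch '[[0,-5,0,0,0,0],[0,-10,0,0,0,0],[0,-25,0,0,0,0],[0,-30,0,0,0,0],[0,-30,0,0,0,0],[0,0,0,0,0,0],[0,0,0,0,0,0],[0,0,0,0,0,0],[0,0,0,0,0,0]]'
python3 - <<'E'
from tam import *
from plant import r
import pickle
for i in range(4):
    st=r.get_state(); s=r.snapshot("wrist"); print(st["tool_pos"].round(4),st["contact_force"].round(2),st["moment"].round(3),R.from_quat(st["eef_rot"]).as_matrix()[:,1].round(4))
cv2.imwrite("pics/w4.png",s["img"][:,:,::-1]); pickle.dump((st,s),open("w4.pkl","wb"))
E
```

```text
clock: 5.88
tool_pos: [0.5074, -0.1895, 0.1402]
eef_rot: [-0.51, -0.488, 0.489, 0.512]
contact_force: [-0.3, 0.0, -4.1]
opening: 0.343
[ 0.5074 -0.1895  0.1402] [-0.28  0.03 -4.13] [-0.028 -0.008 -0.027] [-3.5e-03  4.0e-04 -1.0e+00]
[ 0.5076 -0.1893  0.1401] [ 0.11  0.59 -4.04] [ 0.01  -0.011 -0.031] [-3.4e-03  7.0e-04 -1.0e+00]
[ 0.5079 -0.1892  0.1402] [ 0.44  0.07 -4.17] [ 0.032  0.012 -0.015] [-3.e-03  7.e-04 -1.e+00]
[ 0.5081 -0.1892  0.1404] [-0.09 -0.29 -4.87] [-0.013 -0.019  0.053] [-2.6e-03  7.0e-04 -1.0e+00]
```

View pics/w4.png

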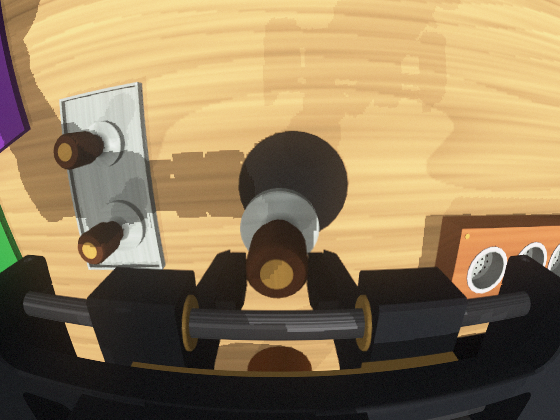

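```bash
cat >> tam.py <<'E'
def held(st,s,box=(230,180,330,240),vmax=234,vths=(80,95,110)):
    z=st["tool_pos"][2]-.0417+.016
    return [foot(st,s,box,z,vmax,v)[1] for v in vths]
E
python3 - <<'E'
from tam import *
import pickle
st,s=pickle.load(open("w4.pkl","rb"))
M=R.from_quat(st["eef_rot"]).as_matrix()
for q in held(st,s): print(q[0]*1000,q[1]*1000, (q[0][:2]-st["tool_pos"][:2])*1000)
z=st["tool_pos"][2]-.0417+.08; y=yellow(st,s,(255,255,300,292),z); print(y)
d=np.array([.59484,.03996,.100])-np.r_[q[0][:2],st["tool_pos"][2]]; print(M.T@d*1000)
E
```

```text
[ 508.2702355  -189.01710326   26.56706682] 0.4590394665211072 [0.1855739  0.13453406]
[ 509.38545311 -189.1052614    26.71265114] 0.2142173381429208 [1.3007915  0.04637592]
[ 509.75471251 -189.18851465   26.70869676] 0.20969493222911265 [ 1.67005091 -0.03687733]
(array([ 0.51124304, -0.18968159,  0.00664453]), np.float64(0.001238016841036598))
[232.69716806  40.30084071 -74.86518241]
```

```bash
python3 -m inch '[[33,0,-11,0,0,0],[33,0,-11,0,0,0],[33,0,-11,0,0,0],[33,0,-11,0,0,0],[33,0,-11,0,0,0],[33,0,-10,0,0,0],[34.5,0,-10,0,0,0],[0,20,0,0,0,0],[0,10,0,0,0,0],[0,0,0,0,0,0],[0,0,0,0,0,0],[0,0,0,0,0,0]]'
cat > look.py <<'E'
import sys
from tam import *
from plant import r
import pickle
n=sys.argv[1]
st=r.get_state(); s=r.snapshot("wrist"); cv2.imwrite(f"pics/{n}.png",s["img"][:,:,::-1]); pickle.dump((st,s),open(n+".pkl","wb"))
print(st["clock"],st["tool_pos"].round(4),st["contact_force"].round(2),st["moment"].round(3),R.from_quat(st["eef_rot"]).as_matrix()[:,1].round(4),st["opening"])
E
python3 look.py w5
```

```text
clock: 7.08
tool_pos: [0.5945, 0.0381, 0.1118]
eef_rot: [0.512, 0.488, -0.488, -0.511]
contact_force: [-0.1, -0.6, -3.7]
opening: 0.345
7.0833 [0.5945 0.0381 0.1118] [-0.12 -0.62 -3.66] [ 0.02  -0.004  0.032] [ 1.e-04 -8.e-04 -1.e+00] 0.3453627371809763
```

View pics/w5.png

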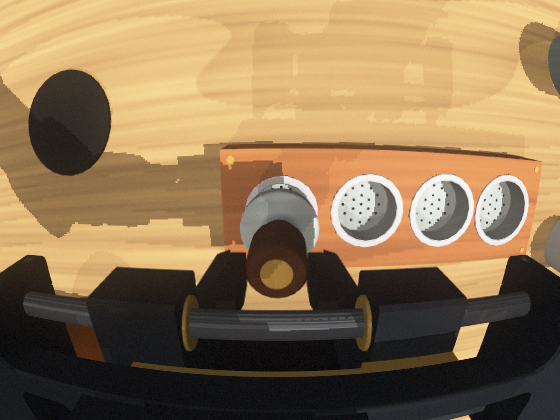

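```bash
cat > meas.py <<'E'
import sys,pickle
from tam import *
n=sys.argv[1]; box=[int(v) for v in sys.argv[2].split(",")]
st,s=pickle.load(open(n+".pkl","rb"))
for x,sd,k in rims(st,s,box,500): print("rim",(x*1000).round(2),(sd*1e3).round(2),k)
for q in held(st,s): print("foot",(q[0]*1000).round(2),(q[1]*1e3).round(2), ((q[0][:2]-st["tool_pos"][:2])*1000).round(2))
E
python3 meas.py w5 325,165,545,255
```

```text
rim [598.19 109.89  30.72] 0.15 821
rim [601.23 179.82  32.77] 0.17 779
rim [604.19 249.78  34.77] 0.2 712
foot [587.75  39.17  26.61] 1.0 [-6.71  1.1 ]
foot [587.75  39.17  26.61] 1.0 [-6.71  1.1 ]
foot [587.75  39.17  26.61] 1.0 [-6.71  1.1 ]
```

```bash
python3 -m inch '[[1.8,8,0.5,0,0,0],[0,10,0,0,0,0],[0,5,0,0,0,0],[0,2,0,0,0,0],[0,0,0,0,0,0],[0,0,0,0,0,0],[0,0,0,0,0,0],[0,0,0,0,0,0]]';  python3 look.py w6
```

```text
clock: 7.8
tool_pos: [0.5943, 0.0414, 0.0869]
eef_rot: [0.511, 0.489, -0.488, -0.511]
contact_force: [-0.1, -0.2, -4.1]
opening: 0.345
7.8 [0.5943 0.0414 0.0869] [-0.12 -0.2  -4.14] [ 0.036 -0.023 -0.035] [ 7.e-04  2.e-04 -1.e+00] 0.34534359534632525
```

View pics/w6.png

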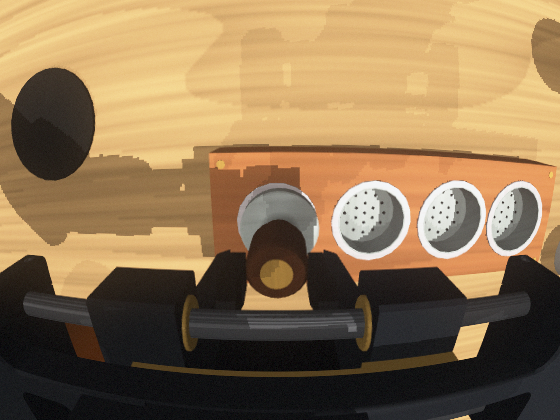

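```bash
python3 -m inch '[[-1,1,0,0,0,0],[0,0.5,0,0,0,0],[0,0.5,0,0,0,0],[0,0.5,0,0,0,0],[0,0.5,0,0,0,0],[0,0,0,0,0,0]]'; python3 -m inch '[[0,0.4,0,0,0,0],[0,0.3,0,0,0,0],[0,0.3,0,0,0,0],[0,0,0,0,0,0]]'
```

```text
clock: 8.35
tool_pos: [0.5938, 0.0404, 0.0835]
eef_rot: [-0.511, -0.489, 0.489, 0.511]
contact_force: [-0.1, -0.8, -4.3]
opening: 0.348
clock: 8.68
tool_pos: [0.5941, 0.0405, 0.0827]
eef_rot: [0.511, 0.489, -0.489, -0.511]
contact_force: [-1.1, 0.5, -3.0]
opening: 0.346
```

```bash
python3 -m inch '[[0,0.3,0,0,0,0],[0,0.3,0,0,0,0],[0,0,0,0,0,0],[0,0,0,0,0,0]]';python3 -m inch '[[0,0.3,0,0,0,0],[0,0.3,0,0,0,0],[0,0,0,0,0,0],[0,0,0,0,0,0]]'
```

```text
clock: 9.02
tool_pos: [0.5944, 0.0406, 0.0825]
eef_rot: [0.511, 0.489, -0.488, -0.511]
contact_force: [-0.6, -0.2, 2.6]
opening: 0.345
clock: 9.35
tool_pos: [0.5945, 0.0409, 0.0823]
eef_rot: [0.511, 0.489, -0.488, -0.511]
contact_force: [-1.6, 1.1, 7.1]
opening: 0.348
```

```bash
python3 -m inch '[[0,-6,0,0,0,0],[0,-10,0,0,0,0],[17,0,0,0,0,0],[25,0,0,0,0,0],[18,0,0,0,0,0],[9,0,0,0,0,0],[0,0,0,0,0,0],[0,0,0,0,0,0],[0,0,0,0,0,0]]'; python3 look.py w7;python3 meas.py w7 325,165,470,255
```

```text
clock: 10.1
tool_pos: [0.5968, 0.1066, 0.0972]
eef_rot: [0.512, 0.487, -0.489, -0.511]
contact_force: [-0.4, -0.1, -4.3]
opening: 0.344
10.1 [0.5968 0.1066 0.0972] [-0.38 -0.1  -4.32] [-0.03   0.001 -0.013] [-9.0e-04 -2.4e-03 -1.0e+00] 0.34384213026720006
rim [601.   179.83  32.65] 0.38 919
rim [604.48 245.99  32.11] 4.21 842
foot [591.32 109.35  27.9 ] 0.68 [-5.49  2.72]
foot [591.32 109.35  27.9 ] 0.68 [-5.49  2.72]
foot [591.32 109.35  27.9 ] 0.68 [-5.49  2.72]
```

View pics/w7.png

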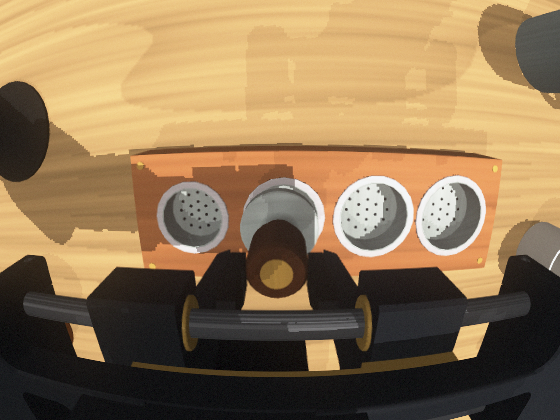

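```bash
python3 -m inch '[[0,0,0,0,0,0],[0,0,0,0,0,0],[0,0,0,0,0,0],[0,0,0,0,0,0],[0,0,0,0,0,0]]'
```

```text
clock: 10.57
tool_pos: [0.597, 0.1092, 0.0974]
eef_rot: [-0.511, -0.489, 0.489, 0.511]
contact_force: [-0.1, -0.3, -4.1]
opening: 0.345
```

```bash
python3 -m inch '[[0.6,5,0,0,0,0],[0,5,0,0,0,0],[0,2.5,0,0,0,0],[0,0.5,0,0,0,0],[0,0,0,0,0,0],[0,0,0,0,0,0],[0,0,0,0,0,0]]'; python3 -m inch '[[0,0.3,0,0,0,0],[0,0.3,0,0,0,0],[0,0.3,0,0,0,0],[0,0.3,0,0,0,0],[0,0,0,0,0,0],[0,0,0,0,0,0]]'
```

```text
clock: 11.15
tool_pos: [0.5972, 0.11, 0.0846]
eef_rot: [0.511, 0.489, -0.489, -0.511]
contact_force: [0.1, 0.3, -4.2]
opening: 0.351
clock: 11.65
tool_pos: [0.597, 0.1099, 0.0832]
eef_rot: [-0.511, -0.489, 0.489, 0.511]
contact_force: [0.1, 0.3, -4.2]
opening: 0.348
```

```bash
python3 -m inch '[[0,0.3,0,0,0,0],[0,0.3,0,0,0,0],[0,0.3,0,0,0,0],[0,0.2,0,0,0,0],[0,0,0,0,0,0],[0,0,0,0,0,0]]';python3 -m inch '[[0,0.2,0,0,0,0],[0,0.2,0,0,0,0],[0,0,0,0,0,0]]'
```

```text
clock: 12.15
tool_pos: [0.5973, 0.1101, 0.0825]
eef_rot: [0.511, 0.489, -0.488, -0.511]
contact_force: [-0.4, -0.1, 0.3]
opening: 0.347
clock: 12.4
tool_pos: [0.5976, 0.1102, 0.0823]
eef_rot: [0.511, 0.489, -0.488, -0.511]
contact_force: [0.9, 1.0, 4.1]
opening: 0.345
```

```bash
python3 -m inch '[[0,-6,0,0,0,0],[0,-10,0,0,0,0],[17,0,0,0,0,0],[25,0,0,0,0,0],[18,0,0,0,0,0],[9.6,0,0,0,0,0],[0,0,0,0,0,0],[0,0,0,0,0,0],[0,0,0,0,0,0],[0,0,0,0,0,0],[0,0,0,0,0,0],[0,0,0,0,0,0]]';python3 -m inch '[[0,0,0,0,0,0],[0,0,0,0,0,0],[0,0,0,0,0,0],[0,0,0,0,0,0],[0,0,0,0,0,0],[0,0,0,0,0,0]]'; python3 look.py w8;python3 meas.py w8 145,165,240,265;python3 meas.py w8 322,165,425,265 |head -1
```

```text
clock: 13.4
tool_pos: [0.6003, 0.1782, 0.0977]
eef_rot: [0.512, 0.488, -0.489, -0.511]
contact_force: [0.4, -0.1, -3.5]
opening: 0.342
clock: 13.9
tool_pos: [0.6001, 0.1795, 0.0977]
eef_rot: [-0.511, -0.489, 0.489, 0.511]
contact_force: [0.7, 0.2, -4.6]
opening: 0.346
13.9 [0.6001 0.1795 0.0977] [ 0.67  0.23 -4.61] [ 0.013 -0.002  0.036] [ 1.e-04  1.e-04 -1.e+00] 0.3463352591123761
rim [598.17 109.84  30.66] 0.15 866
foot [594.12 179.91  29.09] 0.99 [-6.02  0.42]
foot [594.12 179.91  29.09] 0.99 [-6.02  0.42]
foot [594.12 179.91  29.09] 0.99 [-6.02  0.42]
rim [604.09 249.76  34.7 ] 0.14 975
```

View pics/w8.png

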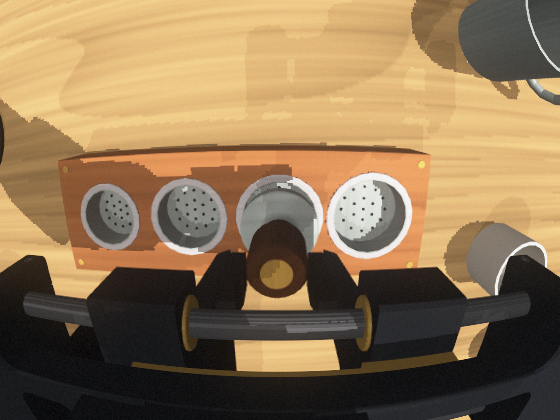

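Run:
```python
from tam import *
import pickle
a=pickle.load(open("w8.pkl","rb"))[1]["img"][165:265,225:335,::-1];b=pickle.load(open("w4.pkl","rb"))[1]["img"][165:265,225:335,::-1]
cv2.imwrite("pics/w8c.png",cv2.resize(np.hstack([a,b]),None,fx=3.6,fy=3.6*1.4,interpolation=cv2.INTER_NEAREST))
```

```text
(no output)
```

View pics/w8c.png

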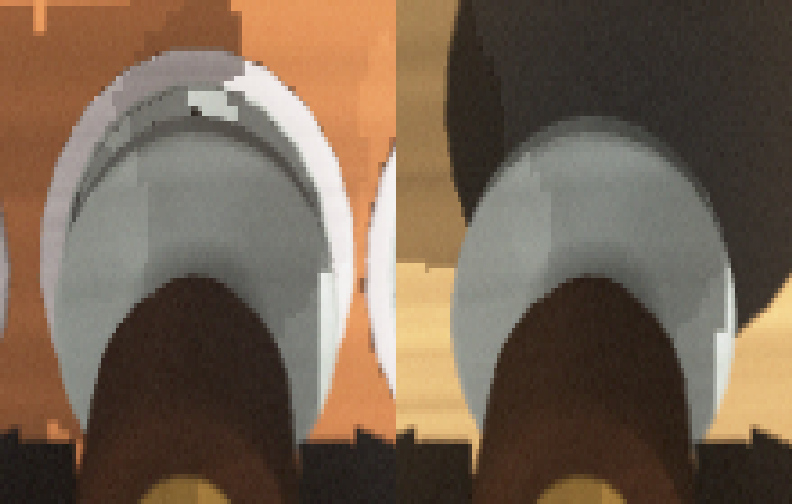

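```bash
python3 -m inch '[[0.2,5,0.3,0,0,0],[0,5,0,0,0,0],[0,3,0,0,0,0],[0,0.5,0,0,0,0],[0,0.5,0,0,0,0],[0,0,0,0,0,0],[0,0,0,0,0,0],[0,0,0,0,0,0],[0,0,0,0,0,0]]'; python3 -m inch '[[0,0.3,0,0,0,0],[0,0.3,0,0,0,0],[0,0.3,0,0,0,0],[0,0,0,0,0,0],[0,0,0,0,0,0]]'; python3 -m inch '[[0,0.3,0,0,0,0],[0,0.2,0,0,0,0],[0,0,0,0,0,0],[0,0,0,0,0,0]]'; python3 -c "
from plant import r
s=r.get_state();print(s['contact_force'],s['moment'],s['tool_pos'])"
```

```text
clock: 14.7
tool_pos: [0.6, 0.1797, 0.0839]
eef_rot: [0.511, 0.489, -0.489, -0.511]
contact_force: [-0.0, 0.9, -3.7]
opening: 0.35
clock: 15.12
tool_pos: [0.5998, 0.1796, 0.0828]
eef_rot: [-0.511, -0.489, 0.489, 0.511]
contact_force: [0.1, -0.9, -3.7]
opening: 0.343
clock: 15.45
tool_pos: [0.5998, 0.1797, 0.0823]
eef_rot: [-0.511, -0.489, 0.489, 0.511]
contact_force: [0.4, 1.4, -4.2]
opening: 0.342
[ 0.38119338  1.3821869  -4.18702877] [0.00101231 0.02171183 0.02517293] [0.59983602 0.17968142 0.08230497]
```

```bash
python3 -m inch '[[0,0.2,0,0,0,0],[0,0.2,0,0,0,0],[0,0,0,0,0,0],[0,0,0,0,0,0]]'; python3 -m inch '[[0,0.2,0,0,0,0],[0,0.2,0,0,0,0],[0,0,0,0,0,0],[0,0,0,0,0,0]]'; python3 -c "
from plant import r
s=r.get_state();print(s['contact_force'],s['moment'],s['tool_pos'])"
```

```text
clock: 15.78
tool_pos: [0.5999, 0.1796, 0.0819]
eef_rot: [-0.511, -0.489, 0.489, 0.511]
contact_force: [-0.4, -0.2, -3.4]
opening: 0.344
clock: 16.12
tool_pos: [0.5998, 0.1797, 0.0815]
eef_rot: [-0.511, -0.489, 0.489, 0.511]
contact_force: [-0.5, 0.7, -3.6]
opening: 0.345
[-0.54246697  0.6804907  -3.59846626] [ 0.0201319   0.04839945 -0.06227515] [0.59982662 0.17965757 0.08149316]
```

```bash
python3 -m inch '[[0,0.4,0,0,0,0],[0,0.4,0,0,0,0],[0,0,0,0,0,0],[0,0,0,0,0,0]]'; python3 -m inch '[[0,0.4,0,0,0,0],[0,0.4,0,0,0,0],[0,0.4,0,0,0,0],[0,0,0,0,0,0],[0,0,0,0,0,0]]'; python3 -c "
from plant import r
s=r.get_state();print(s['contact_force'],s['moment'],s['tool_pos'])"
```

```text
clock: 16.45
tool_pos: [0.5998, 0.1796, 0.0807]
eef_rot: [-0.511, -0.489, 0.489, 0.511]
contact_force: [0.4, -0.6, -3.3]
opening: 0.347
clock: 16.87
tool_pos: [0.5999, 0.1796, 0.0795]
eef_rot: [-0.511, -0.489, 0.489, 0.511]
contact_force: [-0.3, -0.8, -3.5]
opening: 0.345
[-0.3183861  -0.81633237 -3.49584879] [-0.0129007   0.0249491   0.01641519] [0.59985171 0.1796348  0.07947556]
```

```bash
python3 -m inch '[[0,0.8,0,0,0,0],[0,0.8,0,0,0,0],[0,0.8,0,0,0,0],[0,0.8,0,0,0,0],[0,0.8,0,0,0,0],[0,0,0,0,0,0],[0,0,0,0,0,0]]'; python3 -c "
from plant import r
s=r.get_state();print(s['contact_force'],s['moment'],s['tool_pos'])"; python3 -m inch '[[0,1,0,0,0,0],[0,1,0,0,0,0],[0,1,0,0,0,0],[0,1,0,0,0,0],[0,1,0,0,0,0],[0,0,0,0,0,0],[0,0,0,0,0,0]]'; python3 -c "
from plant import r
s=r.get_state();print(s['contact_force'],s['moment'],s['tool_pos'])"
```

```text
clock: 17.45
tool_pos: [0.5998, 0.1796, 0.0754]
eef_rot: [-0.511, -0.489, 0.489, 0.511]
contact_force: [-0.9, 0.3, -3.2]
opening: 0.345
[-0.92728799  0.32639079 -3.17235973] [ 0.02368821 -0.02230546 -0.04092977] [0.59982941 0.17963845 0.07543859]
clock: 18.03
tool_pos: [0.5998, 0.1797, 0.0704]
eef_rot: [-0.511, -0.489, 0.489, 0.511]
contact_force: [0.2, -0.4, -3.6]
opening: 0.344
[ 0.18638799 -0.4233155  -3.55585397] [ 0.02008586  0.02574132 -0.04003229] [0.59979531 0.17967548 0.07040121]
```

```bash
python3 -m inch '[[0,1,0,0,0,0],[0,1,0,0,0,0],[0,1,0,0,0,0],[0,1,0,0,0,0],[0,1,0,0,0,0],[0,0,0,0,0,0],[0,0,0,0,0,0]]'; python3 -m inch '[[0,1,0,0,0,0],[0,1,0,0,0,0],[0,1,0,0,0,0],[0,1,0,0,0,0],[0,0.5,0,0,0,0],[0,0.5,0,0,0,0],[0,0,0,0,0,0],[0,0,0,0,0,0]]'; python3 -c "
from plant import r
s=r.get_state();print(s['contact_force'],s['moment'],s['tool_pos'])"
```

```text
clock: 18.62
tool_pos: [0.5998, 0.1797, 0.0654]
eef_rot: [-0.511, -0.489, 0.489, 0.511]
contact_force: [0.0, 0.8, -3.7]
opening: 0.345
clock: 19.28
tool_pos: [0.5998, 0.1797, 0.0605]
eef_rot: [-0.511, -0.489, 0.489, 0.511]
contact_force: [0.1, -0.0, -3.7]
opening: 0.345
[ 0.05855985 -0.04587571 -3.69798103] [ 0.02149149 -0.03501469 -0.01978413] [0.59983125 0.17965529 0.06049936]
```

```bash
python3 -m inch '[[0,0.4,0,0,0,0],[0,0.4,0,0,0,0],[0,0.4,0,0,0,0],[0,0.3,0,0,0,0],[0,0,0,0,0,0],[0,0,0,0,0,0]]'; python3 -m inch '[[0,0.3,0,0,0,0],[0,0.2,0,0,0,0],[0,0.2,0,0,0,0],[0,0,0,0,0,0],[0,0,0,0,0,0]]'; python3 -c "
from plant import r
s=r.get_state();print(s['contact_force'],s['moment'],s['tool_pos'])"
```

```text
clock: 19.78
tool_pos: [0.5998, 0.1797, 0.059]
eef_rot: [-0.511, -0.489, 0.489, 0.511]
contact_force: [0.1, -0.4, -4.2]
opening: 0.348
clock: 20.2
tool_pos: [0.6001, 0.1798, 0.0586]
eef_rot: [0.511, 0.489, -0.488, -0.511]
contact_force: [-0.7, 1.5, -1.0]
opening: 0.35
[-0.7093262   1.47260431 -1.04307941] [-0.07681165  0.03974735 -0.02329898] [0.60008977 0.17981395 0.05862284]
```

```bash
python3 -m inch '[[0,0.2,0,0,0,0],[0,0,0,0,0,0],[0,0,0,0,0,0]]'; python3 -m inch '[[0,0,0,0,0,0],[0,0,0,0,0,0],[0,0,0,0,0,0],[0,0,0,0,0,0],[0,0,0,0,0,0],[0,0,0,0,0,0],[0,0,0,0,0,0],[0,0,0,0,0,0]]' 70;  python3 look.py w9
```

```text
clock: 20.45
tool_pos: [0.6002, 0.1799, 0.0586]
eef_rot: [0.511, 0.489, -0.488, -0.511]
contact_force: [-0.7, 1.1, 1.8]
opening: 0.349
clock: 21.12
tool_pos: [0.5998, 0.1796, 0.0581]
eef_rot: [-0.511, -0.489, 0.489, 0.511]
contact_force: [-1.3, 1.4, -0.2]
opening: 0.793
21.1167 [0.5998 0.1796 0.0581] [-1.32  1.42 -0.15] [ 0.004 -0.006  0.05 ] [-0.  0. -1.] 0.7928152986195054
```

View pics/w9.png

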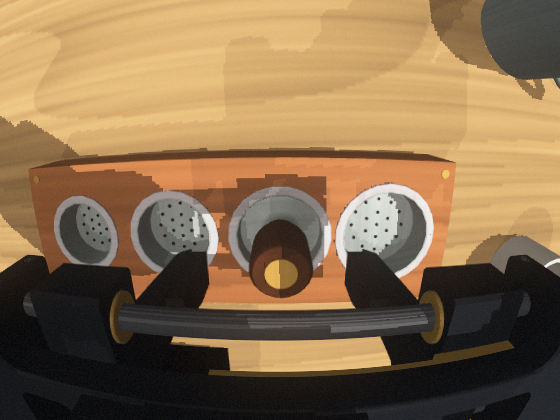

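The foot sits inside basket 3's bore (~(280,235)), with the handle clear between the open fingers. I'm backing straight up now.

```bash
python3 -m inch '[[0,-5,0,0,0,0],[0,-15,0,0,0,0],[0,-30,0,0,0,0],[0,-35,0,0,0,0],[0,-35,0,0,0,0],[0,-10,30,0,0,0],[0,0,30,0,0,0],[0,0,30,0,0,0],[0,0,0,0,0,0],[0,0,0,0,0,0],[0,0,0,0,0,0]]'; python3 look.py w10
python3 - <<'E'
from tam import *
from plant import r
s=r.snapshot("top");cv2.imwrite("pics/top1.png",s["img"][:,:,::-1]);s=r.snapshot("side");cv2.imwrite("pics/side1.png",s["img"][:,:,::-1])
E
```

```text
clock: 22.08
tool_pos: [0.511, 0.1838, 0.1887]
eef_rot: [0.511, 0.489, -0.488, -0.511]
contact_force: [0.4, 0.6, -0.0]
opening: 0.798
22.0833 [0.511  0.1838 0.1887] [ 0.35  0.55 -0.01] [-0.045 -0.025 -0.026] [ 1.8e-03  5.0e-04 -1.0e+00] 0.7984547138711979
```

View pics/w10.png

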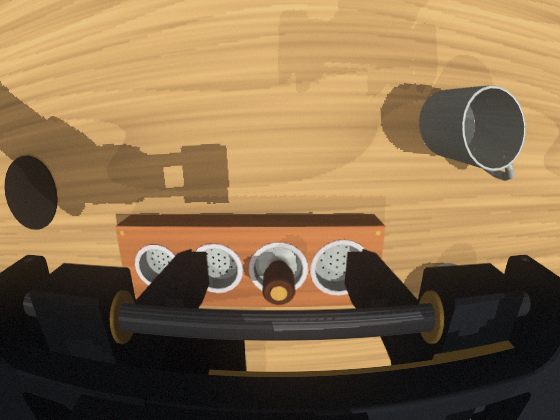

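View pics/side1.png

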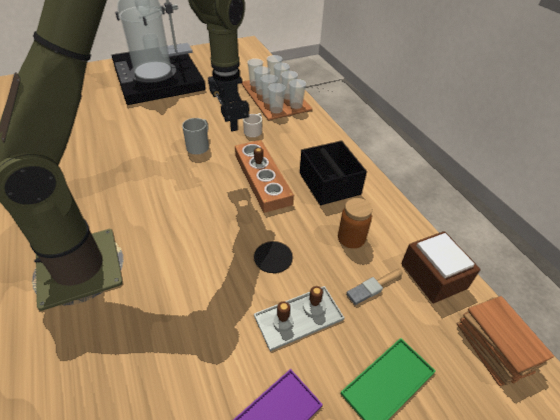

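```bash
python3 - <<'E'
from tam import *
import pickle
st,s=pickle.load(open("w10.pkl","rb"))
print(yellow(st,s,(266,282,292,301),.097),"expect (.6011,.1798)")
E
python3 -c "
from plant import r
print(r.get_state()['contact_force']);print(r.finish_job())"
```

```text
(array([0.60130163, 0.17992198, 0.00818336]), np.float64(0.0001088447940122535)) expect (.6011,.1798)
[ 0.12861554 -0.10719129 -0.26607902]
the job is handed in; nothing more can be done
None
```

The tamper on the mat belongs to basket 3, the 54 mm bore. It now stands in that basket, released, and the job is handed in at about 22 s of the 72 s allowed.

- **Identifying it:** the wrist pictures showed a foot about 53 mm across, measured before I picked it up.
- **Baskets 1 and 2:** the foot came to rest on both rims with the tool tip at 82.3 mm, pressing with about 11 N and 8 N. I lifted it off each time without forcing it.
- **Basket 3:** it went in with no noticeable contact force and touched the floor about 24 mm lower, as expected from the basket depth. I then opened the fingers and backed away.

**Last checks**
- The handle top was within 0.3 mm of basket 3's centre, using the height it should have when standing on the floor. This supports it standing upright and flat.
- The force on the tool was near zero.
- The side picture shows the two tray tampers and the other objects where they were. I judged that by eye.
- I also took a top picture at the end but did not look at it.

**Disagreements:** the first top-camera estimate of the stand was about 3 mm off the wrist-camera one, so I used the wrist camera. Foot detection failed while the foot was over a bright rim. There I relied on the offset between foot and tool tip measured just after the lift.

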